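# Snap the rubber bumper onto a cue butt in the fitting jig

## Task

Fit the rubber bumper to the wooden cue butt: lift the butt out of its wooden saddle, lay it in the two V rests of the metal jig with its brass stud towards the tailstock, and let go of it. Then push the tailstock along by its upright wooden grip so that the bumper cap it carries snaps over the stud; keep pressing past the click until the cap is tight against the butt's shoulder and the butt's plain end is firm against the headstock. Finish while still pressing firmly like that - do not let go or back off - and leave the chalk, bottle and brush where they are.

Things in the scene. Friction and masses are not known exactly. Their poses are not given: they have to be found in the camera images.
- butt: loose cue butt extension: a dark wood rod 30 mm thick and 130 mm long, about 0.16 kg, brass bands near both ends, a brass stud on one. Origin at the middle of the wooden rod, on its axis; own y axis along it towards the stud (it may roll about y). At the start it lies level in the saddle, axis 45 mm above the table. The end without stud is plain, with a 3 mm chamfer.
- shoulder (a point): centre of the butt's +y end face, where the stud begins, 65 mm from the butt's origin along its y axis
- jig: fixed metal jig: a bed 85 mm wide, 16 mm thick, 380 mm long (own y from -140 to +240 mm). Origin on the table under the working axis; own y along the bed from headstock to tailstock, x across, z up. The working axis runs along y at x = 0, 75 mm above the table.
- headstock: fixed grey block at the -y end of the jig, 70 mm wide, top 105 mm above the table. Origin on the working axis, on its stop face at jig y = -75 mm, axes as the jig's. A steel ring (inner diameter 36, outer 50 mm) stands 8 mm out from it; the pushed butt slides along the rests into the ring until its plain end meets the stop face (butt origin then at jig y = -10 mm).
- tailstock (a joint): travel of the sliding tailstock in m, 0 = fully back, growing as it is pushed towards the headstock (along the jig's -y). Starts between 0 and 0.03, end stop at 0.105; stays where it is left (friction about 1.5 N). Home, with cap on butt and butt on headstock, is about 0.095.
- cap_mouth (a point): centre of the open end of the black rubber cap (outside 32, inside 24 mm in diameter, 25 mm long), on the working axis at jig y = 150 mm minus the travel. Four sprung beads inside ride over the stud's bulb: the push rises to about 8 to 12 N with the mouth 13 to 5 mm from the shoulder, drops with a click, then rises hard as the mouth meets the shoulder. Fitted, the two points coincide.
- push_grip (a point): middle of the upright wooden grip on the tailstock: 16 mm along the jig's y, 30 mm across, from 95 to 153 mm above the table. This point is 128 mm above the table, 55 mm behind cap_mouth (+y). It can be pinched from above or pushed from behind (its +y face). Of a push on it up to 3 N are lost to friction before the headstock; a firm final press is some 10 to 20 N.
- chalk: bystander: loose cube of cue chalk, 23 x 23 x 22 mm, origin at the centre of its underside
- polish: bystander: loose amber bottle, 48 mm in diameter, 120 mm tall, origin at the centre of its underside
- brush: bystander: loose hand brush lying on the table, about 200 mm long along its own x axis, origin at the middle of its underside
- stud_tip (a point): tip of the brass mushroom stud, 22 mm beyond the shoulder. Neck 10 mm in diameter, bulb 17 mm in diameter from 10 to 12 mm beyond the shoulder, then a taper to the tip
- saddle: fixed wooden saddle that holds the butt at the start: base plate 60 x 115 x 12 mm, two V notches 10 mm thick at own y = -42 and +42 mm. Origin at the centre of its underside, own y along the butt. Between the notches 74 mm of the rod are free to be gripped across from above.
- rest_mid (a point): point on the working axis midway between the two V rests (at jig y = -42 and +44 mm, each 10 mm thick). They carry the butt on the working axis; they are 45 mm wide at the top and no higher than the axis, with 76 mm free between them for the fingers. Lowered, the butt's origin should be near jig y = +10 mm (8 mm either way), clear of headstock ring and cap.
- tail_block (a point): centre of the top of the tailstock's grey block (70 mm across, 55 mm along y, top 95 mm above the table). The black bumper cap is fixed to its front, on the working axis; the wooden grip stands on it.

How it is judged:
By the outcome, as a careful person would: the job done as asked, in the order asked, and still so for the second after the job is handed in, while the arm keeps its last pose, push and grip.
It also fails if it takes over 51 s, if anything falls off the work surface, if the arm or the gripper's body presses on something with over 40 N, if the wrist force passes 120 N, or if a joint passes its speed limit or range.

## Robot

A 6-joint arm with a two-finger parallel gripper is mounted at the origin on the work surface. World frame = base frame: x ahead of the robot, y to its left, z up, the work surface at z = 0. Lengths are in mm, angles in rad, forces in N, time in s.
With the tool pointing down it reaches from about 275 to 750 mm from the base axis. Payload 10.2 kg.
Tool frame: the origin (TCP) lies at the centre of the arm's flange, where the gripper is bolted on; the fingertips stand 173 mm ahead of it and the grasp point (between the pads) lies 155 mm ahead of it; z points along the fingers, y is the line along which they close (so a half turn about z gives the same grasp; the last joint's range is limited). The gripper opens to 85 mm and grips with 20 to 120 N. Pads are 22 mm wide; open, the fingers measure 114 mm over their backs; the gripper's body (76 mm by 85 mm) begins 54 mm behind the grasp point. The pads swing forward as they close: fully open they stand 13 mm farther back than shut.
Start: joints at [-1.573, 0.313, 1.498, -0, 1.331, -0.223], TCP at [114.967, -512.265, 404.694] pointing down, gripper open.
Joint ranges: [-2.94, 2.94], [-0.97, 2.17], [0.19, 2.56], [-1.23, 4.37], [0.02, 3.11], [-2.88, 2.88]. Speed limits (rad/s): [2.39, 2.39, 3.01, 3.14, 3.14, 3.14].

## Interface

Orientations are given as a unit quaternion [w, x, y, z].
In Python, from rig import ctrl gives the robot as it stands.
- The arm moves only by the shell command python3 steer.py 'ROWS' [OPENING] [FORCE]. ROWS is a JSON list of rows, 1 to 8 of them, each an object with the fields tx, ty, tz (the shift in normalised numbers (1 is 600 mm)), ax, ay, az (a rotation vector in normalised numbers (1 is 90 degrees)); a field left out counts as zero; each row is the pose to reach, as a shift and turn from the pose commanded when the command began, along the tool's axes at that moment; what a row does not reach only later rows make up. A row lasts 1/10 s, in which the tool goes at most 50 mm and 0.15 rad, less where a joint would pass 70% of its speed; a pose out of reach is approached as far as the arm can. OPENING is the opening from 0.0 (shut) to 1.0 (fully open), set as the command begins (- or left out keeps the last). The fingers move at their own pace and stop on an object; FORCE is the grip in N (left out, the last holds). Time passes only in rows, so rows that do not move let the fingers close. It prints the time, the measured TCP pose, the force, the opening and the grip force at its end. A shift or turn number past 1, either way, is cut back to 1. Input that does not fit is refused with a message, and nothing moves.
- ctrl.sense(): the state, without advancing time (a new reading comes with each control period).
- ctrl.capture(name): name is "scene" or "top" or "wrist"; returns the picture (384x512x3 uint8, red, green, blue); there is no depth.
- ctrl.calibration(name): a dict with "fx", "fy", "cx", "cy" (pixels), "distortion" ([k1, k2, p1, p2, k3] as OpenCV has them; the pictures are not rectified), "position" and "attitude" of the camera in the world. Camera axes: x right, y down, z forward; pixel columns grow to the right and rows downward; lengths in mm; the calibration is good to about 2 mm. A picture is of the moment at which its call begins: read the wrist's pose just before it. calibration takes no time and is no camera call; for the wrist camera it gives the pose at the moment of the call.
- ctrl.finish_job(): hands the job in; it is judged then, once.
The state is a dict: "time_s": time; "joints": joint angles; "dq": joint speeds; "tau": joint torques, N m; "eef_pos": TCP position; "ee_rot": TCP orientation; "force": force on the tool from outside, world axes, zero at the start; "wrist_torque": the same for the moment, N m; "grip_width": opening from 0.0 (shut) to 1.0 (fully open); "grip_force": force on a finger pad.
Only numpy, scipy, OpenCV 4.12 (cv2) and the standard library are available. Lean on these libraries where they do the work, as an engineer would, in place of code of your own. Each camera call takes 0.05 s, during which the arm holds its last target. There are 200 camera calls.

## Working session

There is one attempt and no reset: what is moved stays moved. The work goes in short steps, Python scripts to look and compute and a shell command to move; the robot and the scene stay as the last step left them, time stands still between calls to the robot, and variables do not carry over. Pictures are saved under pics/ and viewed, at most 10 in all, crops included, and the job is handed in when it is done.

```bash
ls; mkdir -p pics
cat > h.py <<'E'
import numpy as np, cv2, json
from rig import ctrl
from scipy.spatial.transform import Rotation as R
def q2R(q): return R.from_quat([q[1],q[2],q[3],q[0]]).as_matrix()
def cal(n):
    c=ctrl.calibration(n)
    K=np.array([[c['fx'],0,c['cx']],[0,c['fy'],c['cy']],[0,0,1.]])
    a=np.array(c['attitude']); Rm=q2R(a) if a.size==4 else a.reshape(3,3)
    return K,np.array(c['distortion'],float),np.array(c['position'],float),Rm
def back(C,uv,z):
    K,D,p,Rm=C
    n=cv2.undistortPoints(np.array([[uv]],float),K,D)[0,0]
    d=Rm@np.array([n[0],n[1],1]); return p+d*(z-p[2])/d[2]
def proj(C,P):
    K,D,p,Rm=C
    X=(np.atleast_2d(P)-p)@Rm
    return cv2.projectPoints(X,np.zeros(3),np.zeros(3),K,D)[0][:,0]
def snap(n,f):
    im=ctrl.capture(n); cv2.imwrite(f,np.ascontiguousarray(im[...,::-1])); return im
E
python3 - <<'E'
from h import *
for n in("scene","top","wrist"):
    print(ctrl.calibration(n))
a=snap("scene","pics/scene0.png");b=snap("top","pics/top0.png");
s=ctrl.sense();print(s)
E
```

```text
pics
rig.py
steer.py
{'fx': 486.95016210276816, 'fy': 486.95016210276816, 'cx': 255.2718063864927, 'cy': 191.77744232167814, 'distortion': array([0.05170007, 0.        , 0.        , 0.        , 0.        ]), 'position': array([1060.31180518,  701.53657376,  865.23212564]), 'attitude': array([-0.12361953,  0.27213654,  0.87346251, -0.3843477 ])}
{'fx': 420.33917536041724, 'fy': 420.33917536041724, 'cx': 257.72307331414527, 'cy': 196.51689292516474, 'distortion': array([0.0343824, 0.       , 0.       , 0.       , 0.       ]), 'position': array([4.56966779e+02, 5.45490679e-01, 1.36893241e+03]), 'attitude': array([ 0.03029013, -0.695578  ,  0.71731401, -0.02672759])}
{'fx': 299.2211797286461, 'fy': 299.2211797286461, 'cx': 258.1996763326619, 'cy': 189.86730112988508, 'distortion': array([0.01061889, 0.        , 0.        , 0.        , 0.        ]), 'position': array([ 190.18683324, -495.30270186,  372.28733191]), 'attitude': array([ 0.11921866,  0.7711471 , -0.61784044, -0.09691362])}
{'time_s': 0.1, 'joints': array([-1.57337849e+00,  3.13419922e-01,  1.49835531e+00,  3.53799751e-06,
        1.33102044e+00, -2.23427465e-01]), 'dq': array([ 2.06369861e-03, -3.44792098e-04, -5.52906843e-04, -1.21777946e-03,
       -4.28246120e-04, -5.26449956e-05]), 'tau': array([ 2.78784457e-03, -4.12903690e+01, -2.60143536e+01, -1.36735171e-04,
        2.97069579e-03, -3.91162166e-05]), 'eef_pos': array([ 114.97801347, -512.22566427,  404.18112656]), 'ee_rot': array([-5.97477048e-04,  9.93909478e-01,  1.10197946e-01,  6.95358284e-05]), 'force': array([ 0.02084651, -0.17229187, -0.09545064]), 'wrist_torque': array([0.02523926, 0.00391619, 0.03519964]), 'grip_force': 0.0, 'grip_width': 0.9956918679178082}
```

View pics/top0.png

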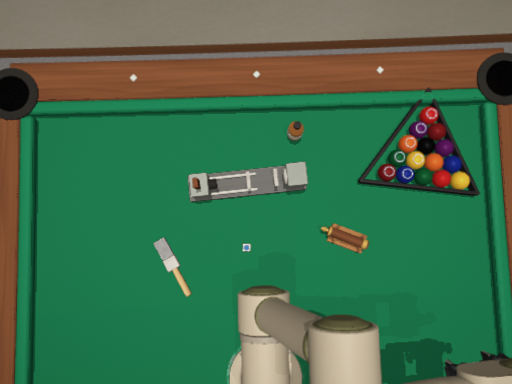

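View pics/scene0.png

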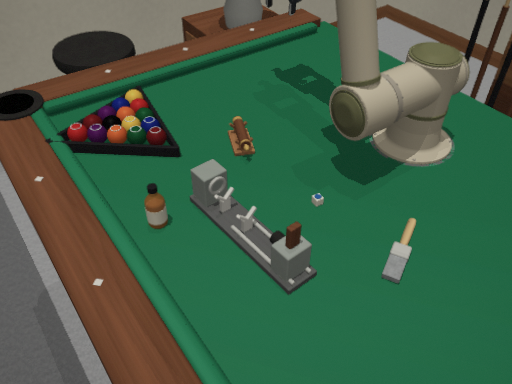

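The top view shows the jig from tailstock (200,187) to headstock (297,177), the butt and saddle at (346,237) with the stud on the left at (324,230), the bottle at (296,130), the chalk at (246,247) and the brush at (172,266). The scene view agrees: grip at (293,236), headstock at (209,183), butt at (241,134). I'll enlarge both.

Run:
```python
import cv2,numpy as np
t=cv2.imread("pics/top0.png");s=cv2.imread("pics/scene0.png")
def g(im,x,y,w,h,k):
    c=cv2.resize(im[y:y+h,x:x+w],None,fx=k,fy=k,interpolation=cv2.INTER_CUBIC)
    for i in range(0,w,10):
        cv2.line(c,(i*k,0),(i*k,6),(255,255,255),1); cv2.putText(c,str(x+i),(i*k+1,15),0,.33,(255,255,255),1)
    for j in range(0,h,10):
        cv2.line(c,(0,j*k),(6,j*k),(255,255,255),1); cv2.putText(c,str(y+j),(8,j*k+4),0,.33,(255,255,255),1)
    return c
A=g(t,184,158,130,45,6); B=g(t,316,220,56,36,7); C=g(s,222,112,40,46,7)
out=np.zeros((600,800,3),np.uint8); out[:270,:780]=A; out[275:275+252,:392]=B; out[275:275+322,400:680]=C
cv2.imwrite("pics/c1.png",out)
cv2.imwrite("pics/c2.png",g(s,182,155,140,135,4)[:540])
```

```text
(no output)
```

View pics/c1.png

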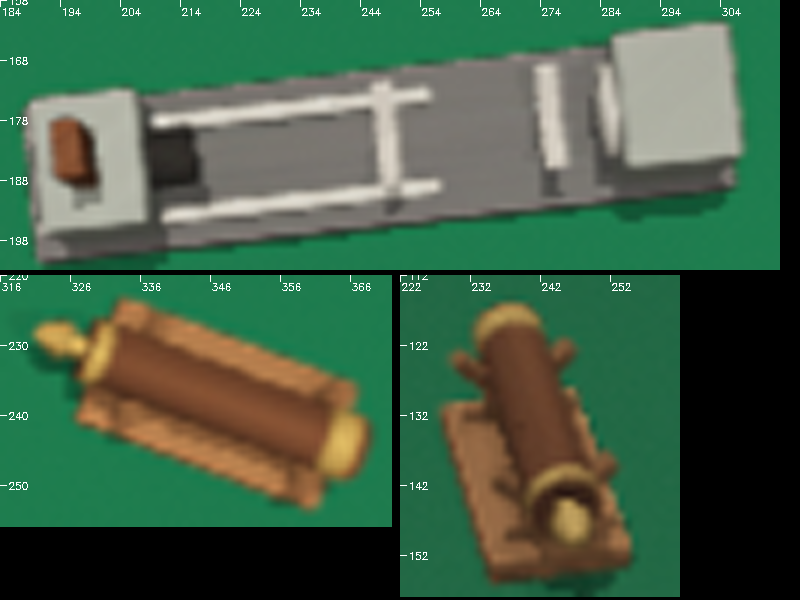

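View pics/c2.png

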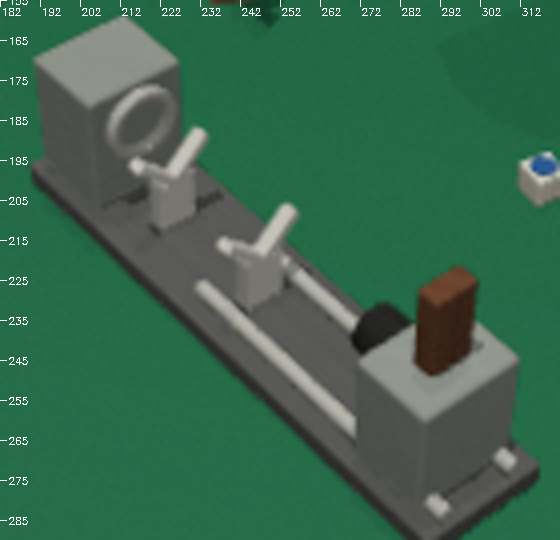

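The crops show sharp corners on the headstock and tailstock blocks, bed, grip, saddle and stud tip. I'll fit planar poses to these in both views together.

```bash
cat > fit.py <<'E'
from h import *
from scipy.optimize import least_squares
CT,CS=cal("top"),cal("scene")
def pose(p,L):
    c,s=np.cos(p[2]),np.sin(p[2]); return L@np.array([[c,-s,0],[s,c,0],[0,0,1]]).T+[p[0],p[1],0]
def run(pts,x0,tail=False):
    def res(x,per=False):
        r=[]
        for cam,x_,y,z,m,u,v in pts:
            L=np.array([[x_,y-(x[3] if m else 0),z]]); r.append(proj(CT if cam=='t' else CS,pose(x,L))[0]-[u,v])
        r=np.array(r); return r if per else r.ravel()
    o=least_squares(res,x0,x_scale=[10,10,.1]+[10]*(len(x0)-3),loss='soft_l1'); print(np.round(o.x,3)); print(np.round(res(o.x,1),1).tolist()); return o.x
jig=[('t',35,-75,105,0,286,163.8),('t',-35,-75,105,0,288.3,185.7),
('t',35,230,95,1,188.5,175.2),('t',35,175,95,1,206.7,173),('t',-35,175,95,1,209,194.7),('t',-35,230,95,1,191.2,197.3),
('t',-42.5,240,16,0,190.3,201.7),('t',-42.5,-140,16,0,306.5,189.3),
('s',35,-75,105,0,205,182),('s',-35,-75,105,0,226.5,170.5),('s',35,175,95,1,271.25,246.25),('s',35,230,95,1,289,259.5),('s',-35,230,95,1,311.75,244.5),
('s',42.5,-140,16,0,190.75,197.5),('s',-42.5,240,16,0,317,271.25),
('s',15,197,153,1,286.5,227.5),('s',-15,197,153,1,297,221.5),('s',-15,213,153,1,301.25,225.5),('s',15,213,153,1,291,231.25)]
butt=[('t',15,65,45,0,331,226.1),('t',-15,65,45,0,328.1,235.7),('t',15,-65,45,0,368.9,241.4),('t',-15,-65,45,0,365.3,249.3),('t',0,87,45,0,321.4,228.9),('s',0,87,45,0,247,147.3)]
sad=[('t',30,57.5,12,0,333.4,223.3),('t',30,-57.5,12,0,367,235),('t',-30,-57.5,12,0,361.4,253.6),('t',-30,57.5,12,0,327.1,240.7),
('s',30,-57.5,12,0,228.4,131),('s',30,57.5,12,0,235.3,155.6),('s',-30,57.5,12,0,255.1,152)]
j=run(jig,[520,50,0.1,10.]); b=run(butt,[330,-270,-.3]); s=run(sad,[330,-270,-.3])
for cam in 'ts':
    print(cam); run([p for p in jig if p[0]==cam],j); run([p for p in sad if p[0]==cam],s)
E
python3 fit.py
```

```text
[ 6.18234e+02 -8.38500e+00  7.40000e-02  6.00700e+00]
[[-1.0, -0.8], [-0.7, 0.1], [-1.0, -1.5], [-1.3, -1.2], [-1.4, -0.2], [-1.6, -0.9], [-1.3, -0.5], [-0.4, -0.4], [-0.9, -1.3], [1.3, -1.6], [-0.7, -2.3], [-0.9, 0.4], [1.2, -0.8], [-1.3, -2.5], [0.4, -0.9], [-0.5, -1.0], [0.0, -1.7], [1.1, -1.3], [0.4, -0.2]]
[ 4.24649e+02 -2.73404e+02 -3.94000e-01]
[[-0.6, 0.2], [-1.0, -0.4], [0.8, -0.2], [1.1, 0.9], [0.7, -0.6], [0.6, 0.8]]
[ 4.24903e+02 -2.75141e+02 -3.83000e-01]
[[-0.6, -0.4], [-0.1, 0.3], [-0.7, -0.5], [-0.5, -0.2], [-0.6, -1.6], [-0.2, -3.3], [0.5, -2.5]]
t
[ 6.16529e+02 -1.09360e+01  8.00000e-02  7.24900e+00]
[[-0.2, -0.4], [0.2, 0.5], [0.2, -0.6], [-0.0, -0.4], [-0.0, 0.6], [-0.2, 0.0], [-0.4, 0.4], [0.4, -0.1]]
[ 4.24246e+02 -2.76623e+02 -3.76000e-01]
[[-0.2, -0.1], [0.3, 0.4], [-0.1, -0.4], [0.0, 0.1]]
s
[ 6.20928e+02 -4.31900e+00  8.00000e-02  7.94500e+00]
[[-1.1, 0.1], [1.1, -0.3], [-0.8, -1.3], [-0.8, 1.4], [1.2, 0.1], [-1.7, -1.0], [1.0, 0.5], [-0.5, -0.0], [-0.1, -0.8], [1.1, -0.3], [0.4, 0.8]]
[ 4.30777e+02 -2.64827e+02 -4.04000e-01]
[[-0.1, 0.5], [-0.4, -0.9], [0.5, 0.2]]
```

```bash
sed -i 's/-\[u,v\])/-[u-.43,v-.43])/' fit.py; python3 fit.py
```

```text
[ 6.19213e+02 -8.18800e+00  7.70000e-02  6.85900e+00]
[[-0.6, -0.8], [-0.4, 0.1], [-0.4, -1.2], [-0.6, -0.9], [-0.7, 0.0], [-0.9, -0.6], [-0.9, -0.2], [-0.1, -0.4], [-0.9, -0.7], [1.3, -1.0], [-0.6, -1.9], [-0.8, 0.7], [1.2, -0.5], [-1.3, -1.8], [0.7, -0.3], [-0.5, -0.7], [-0.0, -1.4], [1.1, -0.9], [0.4, 0.1]]
[ 4.26018e+02 -2.72381e+02 -3.95000e-01]
[[-0.6, 0.2], [-0.9, -0.5], [0.8, -0.2], [1.2, 0.9], [0.8, -0.7], [0.8, 1.6]]
[ 4.26496e+02 -2.74186e+02 -3.85000e-01]
[[-0.4, -0.5], [-0.0, 0.3], [-0.6, -0.6], [-0.4, -0.3], [-0.5, -0.9], [-0.1, -2.6], [0.7, -1.7]]
t
[ 6.17906e+02 -9.64500e+00  8.00000e-02  7.25600e+00]
[[-0.2, -0.4], [0.2, 0.5], [0.2, -0.6], [-0.0, -0.4], [-0.0, 0.6], [-0.2, 0.0], [-0.4, 0.5], [0.4, -0.1]]
[ 4.25654e+02 -2.75319e+02 -3.76000e-01]
[[-0.2, -0.1], [0.3, 0.4], [-0.1, -0.4], [0.0, 0.1]]
s
[ 6.20915e+02 -6.06600e+00  8.00000e-02  7.63000e+00]
[[-1.1, 0.1], [1.1, -0.2], [-0.7, -1.3], [-0.8, 1.4], [1.1, 0.1], [-1.6, -1.0], [0.9, 0.4], [-0.5, -0.0], [-0.1, -0.7], [1.1, -0.3], [0.4, 0.8]]
[ 4.3069e+02 -2.6725e+02 -4.0400e-01]
[[-0.1, 0.5], [-0.4, -0.9], [0.5, 0.2]]
```

```bash
cat >> h.py <<'E'
def delta(p,ang):
    "tool y axis to point at world angle ang, tool straight down"
    s=ctrl.sense(); R0=q2R(s['ee_rot']); y=np.array([np.cos(ang),np.sin(ang),0]); z=np.array([0,0,-1.]); 
    Rt=np.stack([np.cross(y,z),y,z],1)
    print('t',s['time_s'],'pos',np.round(s['eef_pos'],1),'d',np.round(R0.T@(np.array(p)-s['eef_pos']),1),'rv',np.round(R.from_matrix(R0.T@Rt).as_rotvec(),4))
E
python3 -c "
from h import *
delta([426,-274.5,345],-.38)"
```

```text
t 0.1 pos [ 115.  -512.2  404.2] d [ 355.5 -163.8   59.5] rv [-9.0e-04 -8.0e-04 -9.7e-01]
```

Careful with the scale: shifts go in shares of 600 mm and turns go in shares of 90 degrees. That gives: 355.5 mm / 600 = 0.5925, 315 mm / 600 = 0.525, -0.97 rad / 1.5708 = -0.6175.

```bash
python3 steer.py '[{"tx": 0.075,"ty": -0.0333,"tz": 0.0133,"az": -0.0764},{"tx": 0.15,"ty": -0.0667,"tz": 0.025,"az": -0.1592},{"tx": 0.225,"ty": -0.1017,"tz": 0.0383,"az": -0.2355},{"tx": 0.3,"ty": -0.1367,"tz": 0.05,"az": -0.3119},{"tx": 0.375,"ty": -0.1717,"tz": 0.0633,"az": -0.3883},{"tx": 0.45,"ty": -0.2067,"tz": 0.075,"az": -0.4711},{"tx": 0.525,"ty": -0.2417,"tz": 0.0883,"az": -0.5475},{"tx": 0.5925,"ty": -0.273,"tz": 0.0992,"az": -0.6175}]' 1.0 60
python3 steer.py '[{},{}]'
python3 - <<'E'
from h import *
delta([426,-274.5,345],-.38)
C=cal("wrist");im=snap("wrist","pics/w1.png")
P=[[426,-274.5,45]]
c,s=np.cos(-.38),np.sin(-.38)
big=cv2.resize(im[...,::-1],(800,600),interpolation=cv2.INTER_CUBIC);cv2.imwrite("pics/w1b.png",big)
for yy in(65,-65,87): 
  print(yy,proj(C,[[426-s*yy,-274.5+c*yy,45]]))
np.save('w1.npy',np.array(C,dtype=object),allow_pickle=True)
E
```

```text
time_s: 0.9
eef_pos: [427.4, -272.8, 344.7]
ee_rot: [-0.0, 0.826, 0.563, -0.0]
force: [0.7, -0.9, -0.2]
grip_width: 1.0
grip_force: 0.0
time_s: 1.1
eef_pos: [426.3, -274.0, 344.8]
ee_rot: [-0.0, 0.828, 0.561, -0.0]
force: [-0.3, -0.6, 0.7]
grip_width: 0.999
grip_force: 0.0
t 1.1 pos [ 426.3 -274.   344.8] d [-0.6 -0.1 -0.2] rv [-0.001  -0.0002  0.0014]
65 [[259.3184525  110.34190888]]
-65 [[259.16067644 245.05425248]]
87 [[259.3506237   83.32504796]]
```

View pics/w1b.png

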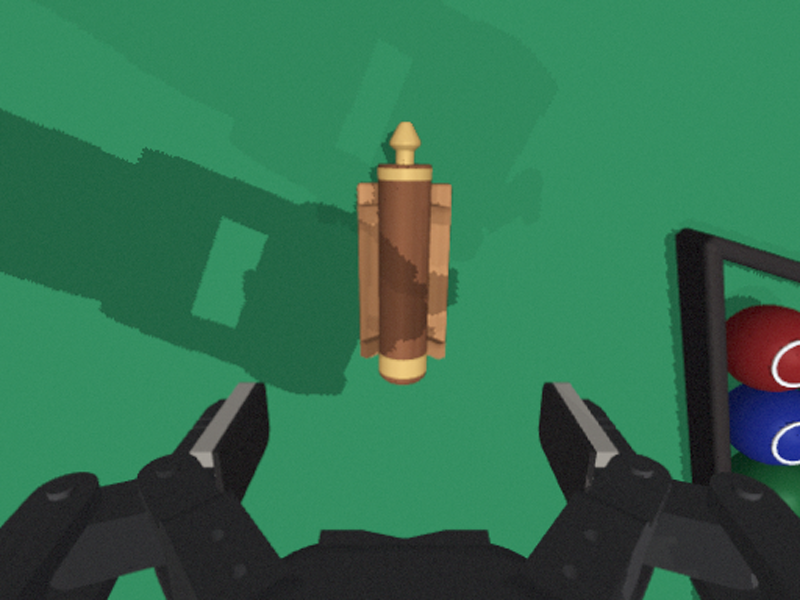

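The butt lies along image column ~404: stud tip (405,122), shoulder edge (405,165), plain end (403,383), band edges 378–432. Saddle corners are (358,184), (452,184), (361,357) and (445,357). Refining with this view.

Run:
```python
from h import *
from scipy.optimize import least_squares
from fit import pose
C=cal("wrist"); k=1.5625
print("tilt cam z",C[3][:,2], "pos",C[2])
f=lambda u:(np.array(u)+.5)/k-.5
def go(L,U):
    U=f(U); r=lambda p:(proj(C,pose(p,np.array(L,float)))-U).ravel()
    o=least_squares(r,[426,-274,-.38],x_scale=[10,10,.1]); print(o.x.round(3),r(o.x).round(1))
go([[0,87,45],[0,65,60],[0,-64,58.5],[15,65,46],[-15,65,46]],[[405,122],[405,165],[403,383],[432,173],[378,173]])
go([[30,57.5,12],[-30,57.5,12]],[[452,184],[358,184]])
```

```text
[ 6.19213e+02 -8.18800e+00  7.70000e-02  6.85900e+00]
[[-0.6, -0.8], [-0.4, 0.1], [-0.4, -1.2], [-0.6, -0.9], [-0.7, 0.0], [-0.9, -0.6], [-0.9, -0.2], [-0.1, -0.4], [-0.9, -0.7], [1.3, -1.0], [-0.6, -1.9], [-0.8, 0.7], [1.2, -0.5], [-1.3, -1.8], [0.7, -0.3], [-0.5, -0.7], [-0.0, -1.4], [1.1, -0.9], [0.4, 0.1]]
[ 4.26018e+02 -2.72381e+02 -3.95000e-01]
[[-0.6, 0.2], [-0.9, -0.5], [0.8, -0.2], [1.2, 0.9], [0.8, -0.7], [0.8, 1.6]]
[ 4.26496e+02 -2.74186e+02 -3.85000e-01]
[[-0.4, -0.5], [-0.0, 0.3], [-0.6, -0.6], [-0.4, -0.3], [-0.5, -0.9], [-0.1, -2.6], [0.7, -1.7]]
t
[ 6.17906e+02 -9.64500e+00  8.00000e-02  7.25600e+00]
[[-0.2, -0.4], [0.2, 0.5], [0.2, -0.6], [-0.0, -0.4], [-0.0, 0.6], [-0.2, 0.0], [-0.4, 0.5], [0.4, -0.1]]
[ 4.25654e+02 -2.75319e+02 -3.76000e-01]
[[-0.2, -0.1], [0.3, 0.4], [-0.1, -0.4], [0.0, 0.1]]
s
[ 6.20915e+02 -6.06600e+00  8.00000e-02  7.63000e+00]
[[-1.1, 0.1], [1.1, -0.2], [-0.7, -1.3], [-0.8, 1.4], [1.1, 0.1], [-1.6, -1.0], [0.9, 0.4], [-0.5, -0.0], [-0.1, -0.7], [1.1, -0.3], [0.4, 0.8]]
[ 4.3069e+02 -2.6725e+02 -4.0400e-01]
[[-0.1, 0.5], [-0.4, -0.9], [0.5, 0.2]]
tilt cam z [-0.11443825 -0.28042873 -0.95302865] pos [ 454.08860269 -202.87110725  313.17070455]
[ 4.25772e+02 -2.72467e+02 -3.90000e-01] [ 0.2  1.9 -0.1  2.3  0.   3.2  0.1 -3.3 -0.2 -3.6]
[ 4.24941e+02 -2.76173e+02 -3.82000e-01] [ 0.5  0.  -0.5  0. ]
```

```bash
sed -i 's/^j=run/if __name__=="__main__":\n  j=run/; s/^for cam/if __name__=="__main__":\n for cam/' fit.py; python3 -c "
from h import *
delta([425.8,-273.4,202],-.385)"
```

```text
t 1.15 pos [ 425.8 -274.8  345. ] d [  1.3  -0.4 143. ] rv [-0.0005  0.      0.0045]
```

Converted, 143 mm / 600 = 0.2383, 135 mm / 600 = 0.225, 0.004 rad / 1.5708 = 0.0025.

```bash
python3 steer.py '[{"tx": 0.0022,"ty": -0.0007,"tz": 0.0667,"az": 0.0025},{"tx": 0.0022,"ty": -0.0007,"tz": 0.1333,"az": 0.0025},{"tx": 0.0022,"ty": -0.0007,"tz": 0.1917,"az": 0.0025},{"tx": 0.0022,"ty": -0.0007,"tz": 0.225,"az": 0.0025},{"tx": 0.0022,"ty": -0.0007,"tz": 0.2383,"az": 0.0025},{"tx": 0.0022,"ty": -0.0007,"tz": 0.2383,"az": 0.0025},{"tx": 0.0022,"ty": -0.0007,"tz": 0.2383,"az": 0.0025}]' 1.0 60
python3 steer.py '[{},{},{},{},{},{},{},{}]' 0.0 60
python3 - <<'E'
from h import *
snap("wrist","pics/w2.png");delta([425.8,-273.4,202],-.385)
E
```

```text
time_s: 1.85
eef_pos: [426.0, -273.9, 203.3]
ee_rot: [0.001, 0.829, 0.559, 0.0]
force: [-0.1, -0.3, 0.4]
grip_width: 1.002
grip_force: 0.0
time_s: 2.65
eef_pos: [426.0, -273.2, 202.7]
ee_rot: [-0.0, 0.829, 0.559, -0.0]
force: [-3.5, 1.2, 6.2]
grip_width: 0.328
grip_force: 58.7
t 2.7 pos [ 426.  -273.2  202.7] d [-0.3 -0.2  0.7] rv [-0.      0.0002  0.0011]
```

View pics/w2.png

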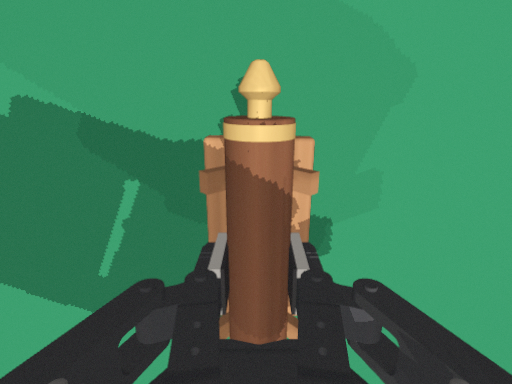

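The butt is held centrally between the pads, with the stud tip at (260,61) and the bulb at (259,92). I'll work out its offset along the tool, then lift.

```bash
python3 - <<'E'
from h import *
C=cal("wrist");s=ctrl.sense();R0=q2R(s['ee_rot'])
for uv,z in(((260,61),45),((259.5,118),58)): print(R0.T@(back(C,uv,z)-s['eef_pos']))
E
python3 steer.py '[{"tz": -0.0167},{"tz": -0.05},{"tz": -0.1167},{"tz": -0.1833},{"tz": -0.2}]'
python3 - <<'E'
from h import *
c,s=np.cos(.079),np.sin(.079)
J=lambda x,y:np.array([618.5+c*x-s*y,-8.7+s*x+c*y])
print(J(0,10)); delta([*J(0,10),322],.079)
E
```

```text
[ 89.68912651   0.19004797 157.69930316]
[ 6.91339755e+01 -3.91253599e-02  1.44703150e+02]
time_s: 3.2
eef_pos: [426.4, -273.4, 326.7]
ee_rot: [0.004, 0.829, 0.559, 0.001]
force: [-0.0, -0.0, -1.3]
grip_width: 0.322
grip_force: 59.5
[617.71082148   1.26881123]
t 3.2 pos [ 426.4 -273.4  326.7] d [326.3  74.5   4.2] rv [ 0.0058  0.0044 -0.4628]
```

Converted, 323.6 mm / 600 = 0.5393, 75.8 mm / 600 = 0.1263, -0.463 rad / 1.5708 = -0.2948.

```bash
python3 steer.py '[{"tx": 0.0667,"ty": 0.015,"az": -0.0382},{"tx": 0.135,"ty": 0.0317,"az": -0.0764},{"tx": 0.2017,"ty": 0.0467,"az": -0.1146},{"tx": 0.27,"ty": 0.0633,"az": -0.1528},{"tx": 0.3367,"ty": 0.0783,"az": -0.191},{"tx": 0.405,"ty": 0.095,"az": -0.2292},{"tx": 0.4717,"ty": 0.11,"az": -0.2674},{"tx": 0.5393,"ty": 0.1263,"az": -0.2948}]'
python3 steer.py '[{},{},{}]'
python3 - <<'E'
from h import *
C=cal("wrist");im=snap("wrist","pics/w3.png")
cv2.imwrite("pics/w3b.png",cv2.resize(im[...,::-1],(800,600),interpolation=cv2.INTER_CUBIC))
c,s=np.cos(.079),np.sin(.079)
J=lambda x,y:np.array([618.5+c*x-s*y,-8.7+s*x+c*y])
delta([*J(0,7),326],.079)
P=lambda x,y,z:(proj(C,[[*J(x,y),z]])[0]*1.5625).round(1)
for a in((35,168,95),(-35,168,95),(15,190,153),(-15,190,153),(16,143,75),(-16,143,75),(22.5,39,75),(-22.5,39,75)): print(a,P(*a))
E
```

```text
time_s: 4.0
eef_pos: [618.2, 0.1, 321.7]
ee_rot: [-0.001, 0.678, 0.735, -0.0]
force: [0.5, -1.8, -1.2]
grip_width: 0.324
grip_force: 59.4
time_s: 4.3
eef_pos: [617.2, -2.3, 321.8]
ee_rot: [-0.0, 0.679, 0.734, -0.0]
force: [0.4, 0.4, -1.8]
grip_width: 0.321
grip_force: 59.6
t 4.35 pos [617.2  -2.5 322. ] d [ 0.7  0.8 -4. ] rv [-0.0007 -0.     -0.0014]
(35, 168, 95) [ 510.5 -112.4]
(-35, 168, 95) [ 304.8 -111.5]
(15, 190, 153) [ 482.3 -395.2]
(-15, 190, 153) [ 336.7 -394.3]
(16, 143, 75) [447.4  -7.9]
(-16, 143, 75) [367.1  -7.6]
(22.5, 39, 75) [455.4 249.2]
(-22.5, 39, 75) [359.1 249.4]
```

View pics/w3b.png

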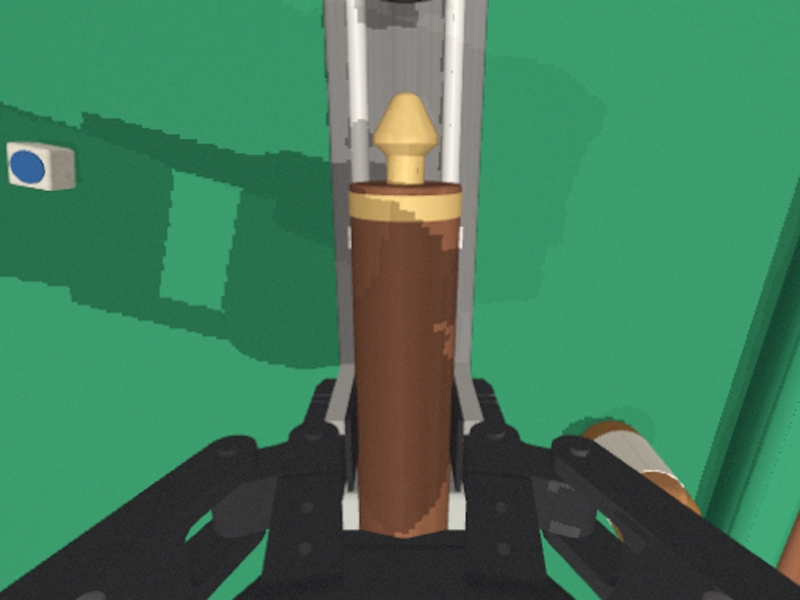

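The bed edges (323/487 at the top), the rails and rest ends (349,237)/(462,237) are all centred on column ~405. The butt is too (349–461, tip at 406), so they line up. The cap mouth is at the top edge, as predicted. Lowering now.

Converted, 87 mm / 600 = 0.145, 86 mm / 600 = 0.1433.

```bash
python3 steer.py '[{"tx": 0.0008,"tz": 0.05},{"tx": 0.0008,"tz": 0.0917},{"tx": 0.0008,"tz": 0.12},{"tx": 0.0008,"tz": 0.1333},{"tx": 0.0008,"tz": 0.14},{"tx": 0.0008,"tz": 0.1433},{"tx": 0.0008,"tz": 0.145},{"tx": 0.0008,"tz": 0.145}]'
python3 steer.py '[{"tz": 0.0008},{"tz": 0.0017},{"tz": 0.0025},{"tz": 0.0025}]'
```

```text
time_s: 5.15
eef_pos: [617.6, -1.1, 235.8]
ee_rot: [0.0, 0.679, 0.734, 0.0]
force: [-0.3, 0.4, -1.0]
grip_width: 0.326
grip_force: 59.6
time_s: 5.55
eef_pos: [617.5, -1.1, 233.7]
ee_rot: [-0.0, 0.679, 0.735, -0.0]
force: [0.3, -1.0, -1.3]
grip_width: 0.324
grip_force: 59.6
```

Converted, 1 mm / 600 = 0.0017, 0.5 mm / 600 = 0.0008.

```bash
python3 steer.py '[{"tz": 0.0008},{"tz": 0.0017},{"tz": 0.0017}]'; python3 steer.py '[{"tz": 0.0008},{"tz": 0.0017},{"tz": 0.0017}]'
```

```text
time_s: 5.85
eef_pos: [617.6, -1.1, 233.0]
ee_rot: [0.0, 0.679, 0.735, 0.0]
force: [-1.1, -0.4, 1.5]
grip_width: 0.32
grip_force: 59.9
time_s: 6.15
eef_pos: [617.6, -1.1, 232.9]
ee_rot: [0.0, 0.679, 0.735, 0.0]
force: [-5.1, 0.1, 9.1]
grip_width: 0.327
grip_force: 60.8
```

Contact: the rests now carry the butt. I'll ease up half a millimetre, then release.

Converted, -0.8 mm / 600 = -0.0013.

```bash
python3 steer.py '[{"tz": -0.0013},{"tz": -0.0013}]'; python3 steer.py '[{},{},{},{},{},{},{}]' 1.0
python3 steer.py '[{"tz": -0.0167},{"tz": -0.0667},{"tz": -0.1417},{"tz": -0.2},{"tz": -0.2},{"tz": -0.2}]'
python3 - <<'E'
from h import *
C=cal("wrist");im=snap("wrist","pics/w4.png")
cv2.imwrite("pics/w4b.png",cv2.resize(im[...,::-1],(800,600),interpolation=cv2.INTER_CUBIC))
c,s=np.cos(.079),np.sin(.079)
J=lambda x,y:np.array([618.5+c*x-s*y,-8.7+s*x+c*y])
P=lambda x,y,z:(proj(C,[[*J(x,y),z]])[0]*1.5625).round(1)
for a in((16,143,75),(-16,143,75),(22.5,39,75),(-22.5,39,75),(0,97,75),(0,75,90),(42.5,100,16),(-42.5,100,16)): print(a,P(*a))
E
```

```text
time_s: 6.35
eef_pos: [617.6, -1.1, 232.9]
ee_rot: [0.0, 0.679, 0.734, 0.0]
force: [-2.8, 1.1, 6.3]
grip_width: 0.322
grip_force: 60.4
time_s: 7.05
eef_pos: [617.5, -1.1, 232.5]
ee_rot: [-0.0, 0.679, 0.734, 0.0]
force: [0.4, 0.6, -1.0]
grip_width: 1.002
grip_force: 0.0
time_s: 7.65
eef_pos: [617.4, -1.0, 353.3]
ee_rot: [0.001, 0.679, 0.734, 0.0]
force: [0.0, 0.1, -0.9]
grip_width: 1.002
grip_force: 0.0
(16, 143, 75) [439.7  16.6]
(-16, 143, 75) [370.6  16.7]
(22.5, 39, 75) [447.4 239.2]
(-22.5, 39, 75) [362.9 239.3]
(0, 97, 75) [405.1 122.9]
(0, 75, 90) [405.3 170.4]
(42.5, 100, 16) [474.2 122.5]
(-42.5, 100, 16) [335.3 122.6]
```

View pics/w4b.png

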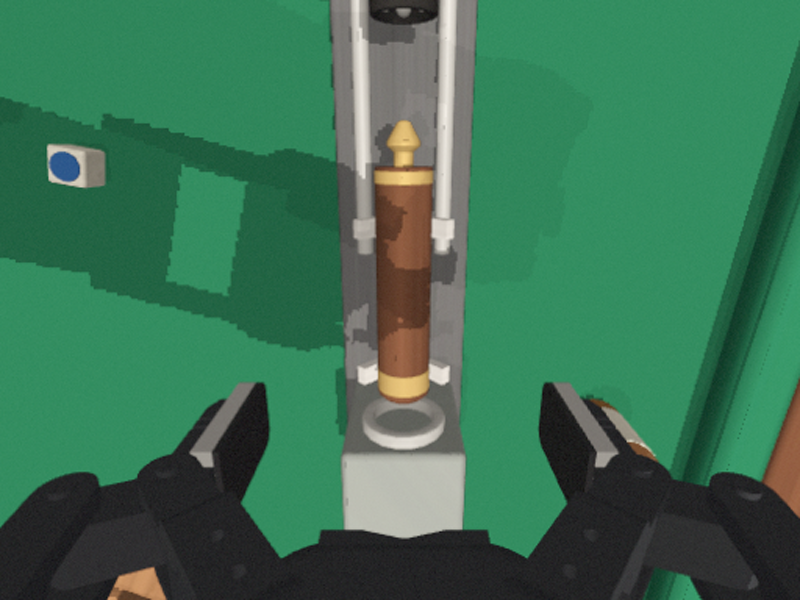

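The butt is seated in both V rests, its tip at (403,121) where jig y ≈ 97 was predicted. The ring (403,422) is clear and the cap mouth is at (404,10). The jig's centreline is about 0.9 mm to -x of my fit. Next I go behind the grip with the fingers shut.

Run:
```python
from h import *
c,s=np.cos(.079),np.sin(.079)
J=lambda x,y:np.array([618.5+c*x-s*y,-8.7+s*x+c*y])
delta([*J(-.9,238),352],.079)
```

```text
t 7.7 pos [617.3  -1.1 352. ] d [ 2.303e+02 -3.000e-01  1.000e-01] rv [-0.001  -0.0003  0.    ]
```

Converted, 230 mm / 600 = 0.3833, 200 mm / 600 = 0.3333.

```bash
python3 steer.py '[{"tx": 0.0667},{"tx": 0.1333},{"tx": 0.2},{"tx": 0.2667},{"tx": 0.3333},{"tx": 0.3833,"ty": -0.0005},{"tx": 0.3833,"ty": -0.0005},{"tx": 0.3833,"ty": -0.0005}]' 0.0 60
python3 steer.py '[{"tz": 0.05},{"tz": 0.1},{"tz": 0.1217},{"tz": 0.1217},{"tz": 0.1217}]'
python3 - <<'E'
from h import *
C=cal("scene");im=snap("scene","pics/s5.png")
cv2.imwrite("pics/s5b.png",cv2.resize(im[150:300,170:370,::-1],None,fx=4,fy=4,interpolation=cv2.INTER_CUBIC))
c,s=np.cos(.079),np.sin(.079)
J=lambda x,y:np.array([618.5+c*x-s*y,-8.7+s*x+c*y])
delta([*J(-.9,238),279],.079)
E
```

```text
time_s: 8.5
eef_pos: [599.0, 228.4, 351.1]
ee_rot: [-0.001, 0.678, 0.735, -0.001]
force: [0.2, 0.6, 0.4]
grip_width: 0.002
grip_force: 0.0
time_s: 9.0
eef_pos: [599.5, 227.7, 280.6]
ee_rot: [0.0, 0.679, 0.734, 0.001]
force: [0.9, 0.3, -0.3]
grip_width: 0.0
grip_force: 0.0
t 9.05 pos [599.5 227.8 281.1] d [ 0.7 -0.7  2.1] rv [ 0.0023 -0.0002 -0.0005]
```

View pics/s5b.png

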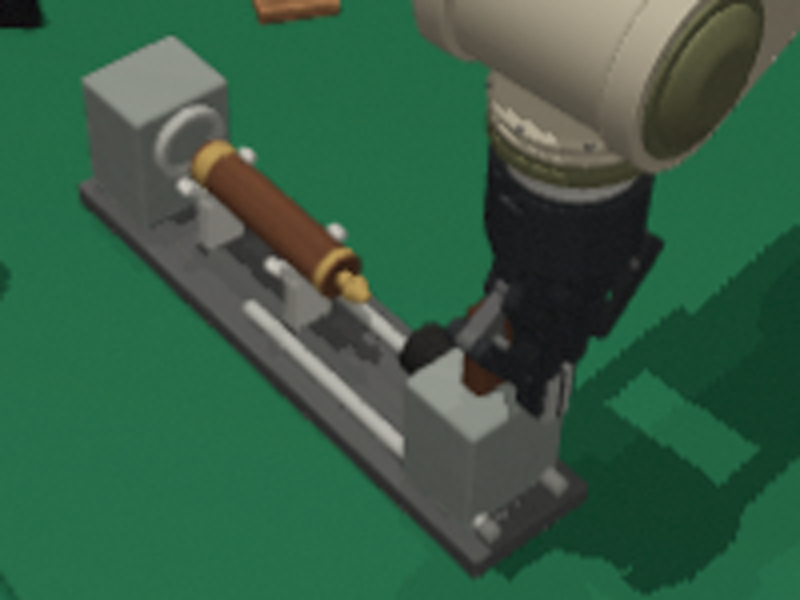

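The shut fingers stand behind the wooden grip at (490,350), and the butt is in the rests facing the cap at (430,345). Pushing now.

Converted, -40 mm / 600 = -0.0667, -34 mm / 600 = -0.0567.

```bash
python3 steer.py '[{"tx": -0.0167,"ty": -0.0008,"tz": 0.0017},{"tx": -0.03,"ty": -0.0008,"tz": 0.0017},{"tx": -0.0367,"ty": -0.0008,"tz": 0.0017},{"tx": -0.0467,"ty": -0.0008,"tz": 0.0017},{"tx": -0.0567,"ty": -0.0008,"tz": 0.0017},{"tx": -0.0667,"ty": -0.0008,"tz": 0.0017}]'
python3 steer.py '[{"tx": -0.0083},{"tx": -0.0167},{"tx": -0.025},{"tx": -0.0333},{"tx": -0.0417}]'
```

```text
time_s: 9.65
eef_pos: [601.8, 187.8, 278.6]
ee_rot: [-0.0, 0.679, 0.734, 0.0]
force: [-0.1, 1.9, 1.2]
grip_width: 0.0
grip_force: 0.0
time_s: 10.15
eef_pos: [603.8, 162.9, 278.5]
ee_rot: [0.0, 0.679, 0.734, 0.0]
force: [-1.0, 2.8, 1.1]
grip_width: 0.001
grip_force: 0.0
```

```bash
python3 steer.py '[{"tx": -0.005},{"tx": -0.01},{"tx": -0.015},{"tx": -0.02},{"tx": -0.025}]'
python3 steer.py '[{"tx": -0.005},{"tx": -0.01},{"tx": -0.015},{"tx": -0.02}]'
python3 steer.py '[{"tx": -0.0033},{"tx": -0.0067},{"tx": -0.01}]'
```

```text
time_s: 10.65
eef_pos: [604.9, 148.2, 278.5]
ee_rot: [-0.0, 0.679, 0.735, 0.0]
force: [-0.4, 2.8, 0.9]
grip_width: 0.0
grip_force: 0.0
time_s: 11.05
eef_pos: [605.9, 136.2, 278.5]
ee_rot: [-0.0, 0.679, 0.735, -0.0]
force: [-0.3, 2.4, -0.3]
grip_width: -0.002
grip_force: 0.0
time_s: 11.35
eef_pos: [606.2, 131.0, 278.5]
ee_rot: [-0.001, 0.679, 0.735, 0.001]
force: [-0.1, 6.7, -0.4]
grip_width: 0.001
grip_force: 0.0
```

Converted, -2 mm / 600 = -0.0033, -1 mm / 600 = -0.0017.

```bash
for i in 1 2 3 4; do python3 steer.py '[{"tx": -0.0017},{"tx": -0.0033}]' | egrep 'pos|force: \['; done
```

```text
eef_pos: [606.4, 128.5, 278.5]
force: [1.0, 2.8, 1.1]
eef_pos: [606.7, 126.1, 278.5]
force: [-0.5, 1.6, -0.4]
eef_pos: [606.8, 124.3, 278.5]
force: [-0.2, 2.4, -0.1]
eef_pos: [606.8, 123.4, 278.5]
force: [-0.9, 14.5, 0.1]
```

Converted, -0.5 mm / 600 = -0.0008.

```bash
for i in 1 2; do python3 steer.py '[{"tx": -0.0008},{"tx": -0.0008}]' | egrep 'pos|force: \['; done
python3 - <<'E'
from h import *
im=snap("scene","pics/s6.png")
cv2.imwrite("pics/s6b.png",cv2.resize(im[160:260,180:300,::-1],None,fx=6,fy=6,interpolation=cv2.INTER_CUBIC))
print(ctrl.sense()['force'])
E
```

```text
eef_pos: [606.8, 123.3, 278.5]
force: [0.2, 12.4, 1.0]
eef_pos: [606.8, 123.2, 278.5]
force: [0.2, 15.7, -1.1]
[ 0.54828399 14.21641748 -0.09054597]
```

View pics/s6b.png

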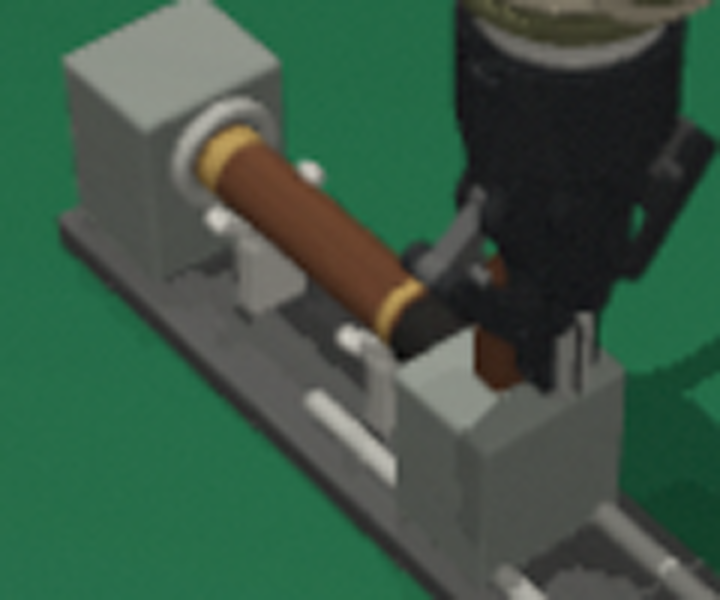

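The cap is flush on the shoulder at (400,315) with no stud visible, and the plain end is inside the ring (210,150). Block corners are at (397,372) and (485,455). I'll check the travel from those corners.

```bash
python3 - <<'E'
from h import *
from fit import pose
C=cal("scene")
from scipy.optimize import minimize_scalar
for y,u in((175,(270.8,245.8)),(175,(245.75,221.6)),(230,(288.6,259.1)),(230,(260.4,235.4))):
    f=lambda t:np.sum((proj(C,pose([620.9,-6.07,.08],np.array([[35,y-t,95.]])))[0]-u)**2)
    print(y,minimize_scalar(f,bounds=(-20,130),method='bounded').x)
E
python3 steer.py '[{"tx": -0.0007},{"tx": -0.0007},{"tx": -0.0007},{"tx": -0.0007}]'
```

```text
175 4.436551597992624
175 91.45673157009024
230 8.263136438321903
230 95.13932489464814
time_s: 13.0
eef_pos: [606.8, 123.0, 278.6]
ee_rot: [-0.001, 0.678, 0.735, 0.002]
force: [0.6, 15.8, -0.1]
grip_width: 0.002
grip_force: 0.0
```

Converted, -0.2 mm / 600 = -0.0003.

```bash
python3 steer.py '[{"tx": -0.0003},{"tx": -0.0003},{"tx": -0.0003},{"tx": -0.0003}]' | grep 'force: \['; python3 -c "
from rig import ctrl
print(ctrl.finish_job())"
```

```text
force: [0.8, 17.9, -0.2]
the job is handed in; nothing more can be done
None
```

I handed the job in at about 13.5 s, still pressing the grip with about 18 N: the cap looks flush on the butt's shoulder, the butt's plain end is in the headstock ring, and measured travel is about 94 mm (home is about 95); I saw no direct click, only a force drop at about the right point.

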